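Unmould the palm-sugar cakes from the indexing turret

TASK

Knock all the hard palm-sugar cakes out of the rotary mould and set them flat, one beside the other and well centred, along the top of the narrow wooden ledge. To bring a pocket over the knockout rod lift the sprung plunger, turn the mould head and let the plunger drop fully home in its notch; then raise the rod by its knob to push the cake up, and push the rod fully back down before you lift the plunger again. Finish with the rod down and the plunger home, and do not knock the soy bottle over.

Things in the scene. Friction and masses are not known exactly. Their poses are not given: they have to be found in the camera images.
- stand: Fixed stand of the rotary mould: round foot, pillar and a round index plate (radius 137 mm, top at z = 56 mm) with four rim notches, at +x, +y, -x and -y of this frame. Origin on the head's turning axis at table height; z up. The knockout rod lies 75 mm, and the knockout's knob 175 mm, from the axis, both in the direction midway between this frame's +x and -y.
- head_top (a point): Middle of the top of the mould head (z = 92 mm), on the turning axis; its x and y turn with the head. The head is a square wooden plate, 190 x 190 mm, corners 134 mm from the axis, with four round pockets, 55 mm wide, 30 mm deep, centred at (+53,+53), (-53,+53), (-53,-53), (+53,-53) mm in this frame, each with a 26 mm hole in its floor. A steel ear on its +x side carries the plunger.
- turret (a joint): Turning angle of the mould head about the stand's z axis (rad, counter-clockwise from above, no end stops); 0 at the start, when the head's axes are those of the stand. At every multiple of pi/2 a pocket is over the rod and the plunger can drop into a notch (play about 0.016 rad). Unlocked, the head turns with little friction.
- plunger (a joint): Lift of the sprung index plunger (m): 0 fully home in a notch, about 0.010 when its pin rides on the rim of the index plate between two notches, 0.018 at the top stop. The spring pulls it down with 6 N at 0 and 11 N at the top. At 0 the pin locks the head; lifted more than 0.012 it is free of the rim.
- plunger_knob (a point): Centre of the plunger's round black knob (32 mm across, 30 mm high, on a thinner neck) on the ear of the head, 125 mm from the turning axis in the head's +x direction, at z = 124 mm when home. Moves up with the plunger and round with the head; the knob does not turn on its own axis.
- knockout (a joint): Lift of the knockout (m): 0 fully down, 0.032 fully up. Rod, cross arm under the head, post and knob are one sliding piece. It stays where it is left by friction: about 12 N to raise, 5 N to push down. At 0.032 the cake over it stands about 27 mm out of its pocket, its lowest 3 mm still inside. At 0 the rod is clear below the head.
- knockout_knob (a point): Centre of the knockout's round black knob (32 mm across, 30 mm high, on a thinner post 14 mm across) beside the head, at z = 82 mm when down; moves up and down with the knockout.
- cake_0: Hard brown disc of palm sugar, 52 mm across and 30 mm high, both faces alike, about 90 g. Origin at its centre, z along its axis. At the start each cake is flush in a pocket of the head (one may already be over the rod); three or all four pockets are loaded.
- cake_1: As cake_0.
- cake_2: As cake_0.
- cake_3: As cake_0.
- ledge: Fixed narrow wooden ledge: a solid beam 280 mm long (its x) and 44 mm wide (its y), flat top at z = 60 mm; two feet stick out 18 mm to either side at table height, 115 mm from the middle. Origin at table height under the middle.
- soy_bottle: Upright soy bottle, 60 mm across, 201 mm high, that stands on the table beside the work. Origin at the centre of its underside, z up.

How it is judged (in metres and radians):
On the way, in this order (a step that is already met when the one before it is completed fails the run):
1. the head is turned to another notch and the plunger has dropped home there ((value of joint turret above 1.5 rad or value of joint turret below -1.5 rad) and value of joint plunger below 0.003 m), for 0.1 s.
2. the knockout rod is raised with the plunger home (value of joint knockout above 0.022 m and value of joint plunger below 0.004 m), for 0.1 s.
At the end, for the whole second after the job is handed in: Every cake lies flat (within 0.1 rad) on top of the ledge, its centre within 14 mm of the ledge's centre line and within 130 mm of its middle lengthwise, at rest; the knockout is down (under 4 mm) and the plunger home in a notch (under 3 mm) (value of joint knockout below 0.004 m and value of joint plunger below 0.003 m and x of cake_0 in the frame of ledge between -0.13 and 0.13 m and y of cake_0 in the frame of ledge between -0.014 and 0.014 m and z of cake_0 in the frame of ledge between 0.07 and 0.08 m and angle between the z axis of each of cake_0, cake_1, cake_2, cake_3 and the z axis of ledge, either way round below 0.1 rad and linear speed of each of cake_0, cake_1, cake_2, cake_3 below 0.02 m/s and x of cake_1 in the frame of ledge between -0.13 and 0.13 m and y of cake_1 in the frame of ledge between -0.014 and 0.014 m and z of cake_1 in the frame of ledge between 0.07 and 0.08 m and x of cake_2 in the frame of ledge between -0.13 and 0.13 m and y of cake_2 in the frame of ledge between -0.014 and 0.014 m and z of cake_2 in the frame of ledge between 0.07 and 0.08 m and x of cake_3 in the frame of ledge between -0.13 and 0.13 m and y of cake_3 in the frame of ledge between -0.014 and 0.014 m and z of cake_3 in the frame of ledge between 0.07 and 0.08 m); the robot touches nothing.
It fails at once if the plunger is lifted while the knockout rod is up in the head (value of joint plunger above 0.007 m and value of joint knockout above 0.008 m).
It fails at once if the soy bottle is knocked over (angle between soy_bottle's own z axis and vertical above 0.6 rad).
Of cake_0, cake_1, cake_2, cake_3 only 3 to 4 are there at a start; the rules pass over those that are not, and their reading is None.
At some moment in a run one of cake_0, cake_1, cake_2, cake_3 may be knocked a few centimetres aside while the robot is not near it.
Once in a run the grip may slacken for a moment while it holds something.
It also fails if it takes over 210 s, if anything falls off the work surface, if the arm or the gripper's body presses on something with over 40 N, if the wrist force passes 120 N, or if a joint passes its speed limit or range.

ROBOT

A 6-joint arm with a two-finger parallel gripper is mounted at the origin on the work surface; the furniture and walls round the work are solid. World frame = base frame: x ahead of the robot, y to its left, z up, the work surface at z = 0. Lengths are in m, angles in degrees, forces in N, time in s.
With the tool pointing down it reaches from about 0.35 to 0.725 m from the base axis. Payload 4.3 kg.
Tool frame: the origin (TCP) lies midway between the tips of the shut fingers; the grasp point (between the pads) lies 19 mm behind it; z points along the fingers, y is the line along which they close (so a half turn about z gives the same grasp; the last joint's range is limited). The gripper opens to 85 mm and grips with 20 to 120 N. Pads are 22 mm wide; open, the fingers measure 114 mm over their backs; the gripper's body (76 mm by 85 mm) begins 54 mm behind the grasp point. The pads swing forward as they close: fully open they stand 13 mm farther back than shut.
Start: joints at [58.654, 21.618, 4.641, 73.018, 0, 83.68], TCP at [0.243, 0.521, 0.231] pointing down, gripper open.
Joint ranges: [-156.06, 156.06], [-48.1, 94.91], [-58.44, 69.94], [-101.28, 121.22], [-78.64, 73.56], [-180, 180]. Speed limits (degrees/s): [147.25, 147.25, 180, 180, 180, 180].

INTERFACE

Orientations are given as a 3x3 rotation matrix whose columns are the frame's x, y, z axes.
In Python, from plant import ctrl, vision gives the robot as it stands. The module is installed in compiled form; this text tells all that it offers.
- The arm moves only by the shell command python3 -m handwheel 'ROWS' [FORCE]. ROWS is JSON, a list that holds one entry, the list of rows, each a list of 7 numbers: the shift along the tool's x, y, z in units of 60 cm (1.0 is 60 cm), then the turn, a rotation vector about the tool's x, y, z in units of 2 pi rad (1.0 is 2 pi rad), then the closure, from 0 (fully open) to 1 (shut). In form: [[[dx, dy, dz, wx, wy, wz, jaw], ...]]. A call has 1 to 20 rows; each row is the pose to reach, as a shift and turn from the pose commanded when the call began, along the tool's axes at that moment, turning the shorter way round; what a row does not reach only later rows make up. A row lasts 1/8 s, in which the tool goes at most 62.5 mm and 10.7 degrees, less where a joint would pass 70% of its speed; a pose out of reach is approached as far as the arm can. A call with a number of a shift or a turn outside -1 to 1 is refused whole. A call with a gripper value outside its range is refused whole. The fingers move at their own pace and stop on an object; FORCE is the grip in N (left out, the last holds). Time passes only in rows, so rows that repeat a pose let the fingers close. It gives the time, the measured TCP pose, the force, the opening and the grip force at its end, in the units of the state.
- ctrl.read_state(): the state, without advancing time (a new reading comes with each control period).
- vision.grab_frame(name): name is "scene" or "top" or "wrist"; returns a dict with "color" (384x512x3 uint8, red, green, blue), "range_z" (384x512 float32, m along the optical axis (not along the pixel's ray), 0 where there is no reading), "vfov" (degrees; the focal length in pixels is half the picture's height over the tangent of half this angle, whatever the lens; pixels are square), "cx", "cy" (the principal point, pixels), "R" (3x3) and "t" (3): a world point X has camera coordinates R X + t. Camera axes: x right, y down, z forward; pixel columns grow to the right and rows downward; lengths in m; the calibration is good to about 2 mm. A picture is of the moment at which its call begins.
- ctrl.job_done(): hands the job in; it is judged then, once.
Trained networks look in a picture, given as the dict that the camera call returned (one of the last four; its "shot" number tells which), for a name from the list of things; names that differ only in an ending like _2 or _b are one class to them, and where a whole thing is asked for, a point or a joint stands for the part that bears it (a point fixed in the world has none). Each returns a list of dicts, best first, with "p" (0 to 1); they miss things now and then, are a little off and sometimes report something else, mostly with a low value. They report only what shows in the picture. A call takes as long as a camera call.
- vision.outline_of(picture, target): "region" (384x512 bool, what is visible of it) and "extent" ([centre column, centre row, width, height] in pixels, round what is visible of it).
The state is a dict: "time_s": time; "joint_positions": joint angles; "joint_velocities": joint speeds; "effort": joint torques, N m; "eef_pos": TCP position; "tool_rot": TCP orientation; "ft_force": force on the tool from outside, world axes, zero at the start; "torque": the same for the moment, N m; "gripper_width": finger opening in m; "grasp_force": force on a finger pad.
Only numpy, scipy, OpenCV 4.12 (cv2) and the standard library are available. Lean on these libraries where they do the work, as an engineer would, in place of code of your own. Each camera call takes 0.05 s, during which the arm holds its last target. There are 200 camera calls.

## Working session

There is one attempt and no reset: what is moved stays moved. The work goes in short steps, Python scripts to look and compute and a shell command to move; the robot and the scene stay as the last step left them, time stands still between calls to the robot, and variables do not carry over. Pictures are saved under pics/ and viewed, at most 14 in all, crops included, and the job is handed in when it is done.

```bash
mkdir -p pics
cat > h.py <<'E'
import numpy as np, cv2
from plant import ctrl, vision
def pts(f,mask=None):
    h,w=f["range_z"].shape; fl=h/2/np.tan(np.radians(f["vfov"])/2)
    v,u=np.mgrid[:h,:w]; z=f["range_z"]
    P=np.stack([(u-f["cx"])/fl*z,(v-f["cy"])/fl*z,z],-1)
    X=(P-f["t"])@np.asarray(f["R"])
    ok=z>0
    if mask is not None: ok&=mask
    return X,ok
def save(f,n): cv2.imwrite("pics/"+n,f["color"][:,:,::-1])
E
python3 - <<'E'
from h import *
np.set_printoptions(precision=4,suppress=True)
for c in ("scene","top"):
    f=vision.grab_frame(c); save(f,c+"0.png"); print(c,f["vfov"],f["R"],f["t"])
    for n in ("stand","head_top","plunger_knob","knockout_knob","cake_0","ledge","soy_bottle"):
        for d in vision.outline_of(f,n)[:4]:
            X,ok=pts(f,d["region"]); Q=X[ok]
            print(n,round(d["p"],2),np.round(d["extent"]), ok.sum(), np.median(Q,0) if len(Q) else '', np.percentile(Q,2,axis=0),np.percentile(Q,98,axis=0))
print(ctrl.read_state())
E
python3 -c "
import cv2,numpy as np
cv2.imwrite('pics/a.png',np.vstack([cv2.imread('pics/scene0.png')]))"
```

```text
scene 42.424438310860175 [[ 0.6384 -0.7696  0.0108]
 [-0.3509 -0.3035 -0.8859]
 [ 0.6851  0.5618 -0.4638]] [-0.2803  0.3143  1.3039]
stand 0.52 [221. 211.  61.  49.] 1330 [0.4423 0.1824 0.0453] [0.3322 0.1523 0.0011] [0.6058 0.2285 0.0618]
plunger_knob 0.41 [338. 206.   9.   9.] 72 [ 0.6283 -0.177   0.1198] [ 0.6193 -0.1864  0.0973] [ 0.6386 -0.1665  0.1362]
knockout_knob 0.55 [338. 242.  20.  22.] 114 [ 0.5446 -0.2604  0.0796] [ 0.5358 -0.2763  0.0102] [ 0.5552 -0.1979  0.0961]
cake_0 0.58 [288. 223.  16.  10.] 108 [ 0.4705 -0.0917  0.0904] [ 0.4467 -0.1141  0.0863] [ 0.4944 -0.0696  0.0938]
cake_0 0.51 [318. 224.  18.  10.] 118 [ 0.5469 -0.1648  0.0902] [ 0.524  -0.1847  0.0863] [ 0.5734 -0.1396  0.094 ]
cake_0 0.41 [310. 206.  12.   9.] 93 [ 0.6186 -0.0841  0.0903] [ 0.5979 -0.1064  0.086 ] [ 0.6462 -0.0625  0.0934]
ledge 0.88 [218. 211.  55.  50.] 1224 [0.4362 0.1814 0.0469] [0.3322 0.1527 0.0053] [0.5992 0.224  0.0618]
soy_bottle 0.67 [168. 174.  21.  52.] 706 [0.4393 0.4214 0.0957] [0.4199 0.4053 0.0031] [0.5261 0.5819 0.1998]
top 43.066483533148435 [[ 0.0196 -0.9997  0.0163]
 
[... 1102 characters left out ...]
56  0.141 ]
soy_bottle 0.63 [143. 213.  33.  24.] 479 [0.4552 0.4231 0.1262] [0.4292 0.4079 0.0176] [0.4826 0.4507 0.2032]
{'time_s': 0.8, 'joint_positions': array([58.656 , 21.6151,  4.6423, 73.0187, -0.0003, 83.6811]), 'joint_velocities': array([ 0.0223,  0.0502,  0.0088,  0.0626, -0.0062, -0.1025]), 'effort': array([ -0.0016, -46.346 ,  27.0142,  -0.0002,  -0.0002,  -0.    ]), 'eef_pos': array([0.2432, 0.5211, 0.2314]), 'tool_rot': array([[-0.9061,  0.423 ,  0.0001],
       [ 0.423 ,  0.9061,  0.0001],
       [-0.    ,  0.0001, -1.    ]]), 'ft_force': array([-1.0248,  0.3821,  0.673 ]), 'torque': array([ 0.009 , -0.0557, -0.0034]), 'grasp_force': 0.0, 'gripper_width': 0.08547946973497317}
```

View pics/scene0.png

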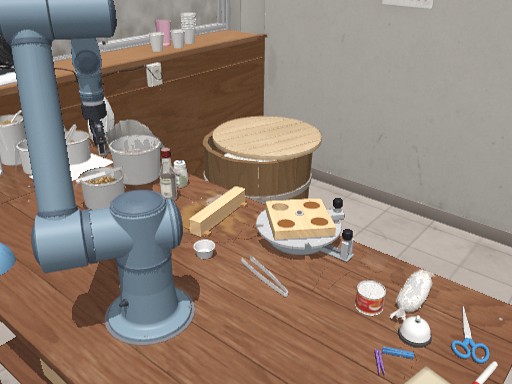

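View pics/top0.png

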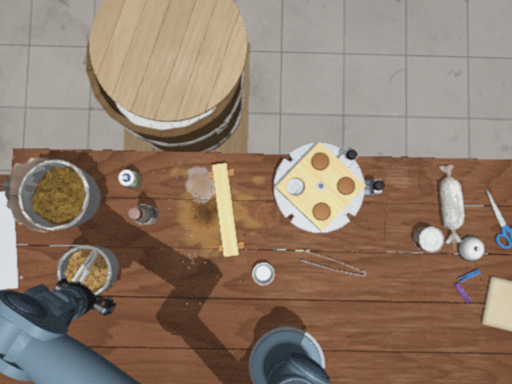

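Three cakes are loaded. In the top view they sit at (320,162), (346,186) and (321,212), and the left pocket (295,186) is empty. The plunger knob is at (351,154), the knockout knob at (375,186) and the ledge runs (221,165)-(230,254). Next I'll fit the poses.

```bash
cat >> h.py <<'E'
def rect(P):
    (c,s,a)=cv2.minAreaRect(P.astype(np.float32)*1000); return np.array(c)/1000,s,a
def show_rel(target,yaw=None):
    """rows units: shift in tool axes from current pose (measured)"""
    s=ctrl.read_state(); d=s["tool_rot"].T@(np.array(target)-s["eef_pos"]); return np.round(d/0.6,4)
E
python3 - <<'E'
from h import *
np.set_printoptions(precision=4,suppress=True)
for c in ("top","scene"):
    f=vision.grab_frame(c); X,ok=pts(f)
    x,y,z=X[...,0],X[...,1],X[...,2]
    m=ok&(abs(z-.06)<.006)&(abs(y-.195)<.06)&(x>.3)&(x<.65)
    print(c,"ledge",m.sum(),rect(X[m][:,:2]), X[m].mean(0))
    m=ok&(abs(z-.091)<.006)&(np.hypot(x-.55,y+.087)<.15)
    m=cv2.morphologyEx(m.astype(np.uint8),cv2.MORPH_OPEN,np.ones((5,5)))>0
    print("head",m.sum(),rect(X[m][:,:2]), X[m].mean(0))
    m=ok&(z>.12)&(z<.15)&(np.hypot(x-.55,y+.087)<.18); print("plunger",m.sum(),X[m].mean(0),rect(X[m][:,:2]))
    m=ok&(z>.085)&(z<.105)&(np.hypot(x-.555,y+.262)<.03); print("ko",m.sum(),X[m].mean(0),rect(X[m][:,:2]))
    for d in vision.outline_of(f,"cake_0")[:4]:
        X,ok=pts(f,d["region"]&(cv2.erode(d["region"].astype(np.uint8),np.ones((3,3)))>0)); print("cake",rect(X[ok][:,:2])[0])
E
```

```text
top ledge 1231 (array([0.4762, 0.1983]), (278.46466064453125, 44.2913818359375), 9.043254852294922) [0.4757 0.1982 0.0591]
head 2093 (array([ 0.5529, -0.0882]), (189.4322967529297, 196.3603057861328), 47.16524887084961) [ 0.5561 -0.0867  0.0906]
plunger 97 [ 0.6406 -0.1699  0.1341] (array([ 0.6411, -0.1708]), (29.220285415649414, 29.56981086730957), 43.60667037963867)
ko 86 [ 0.557  -0.2599  0.0932] (array([ 0.5574, -0.2601]), (27.21024513244629, 30.854984283447266), 2.394733428955078)
cake [ 0.475  -0.0875]
cake [ 0.6244 -0.0817]
cake [ 0.554  -0.1605]
scene ledge 538 (array([0.4713, 0.1976]), (280.1222839355469, 49.43415451049805), 8.860797882080078) [0.4593 0.1938 0.0584]
head 1702 (array([ 0.5558, -0.0943]), (198.70376586914062, 214.6544189453125), 47.53877258300781) [ 0.5425 -0.1004  0.0903]
plunger 68 [ 0.6317 -0.1747  0.1311] (array([ 0.6354, -0.1739]), (28.377038955688477, 28.953170776367188), 42.37456512451172)
ko 59 [ 0.5487 -0.2634  0.0924] (array([ 0.55  , -0.2634]), (27.182497024536133, 27.380817413330078), 30.754674911499023)
cake [ 0.6195 -0.0869]
cake [ 0.5453 -0.1625]
```

```bash
cat >> h.py <<'E'
from scipy.spatial.transform import Rotation as Ro
def go(p,yaw):
    s=ctrl.read_state(); R=s["tool_rot"]
    Rt=np.c_[[np.cos(np.radians(yaw)),np.sin(np.radians(yaw)),0],[np.sin(np.radians(yaw)),-np.cos(np.radians(yaw)),0],[0,0,-1]]
    d=R.T@(np.array(p)-s["eef_pos"])/.6; w=Ro.from_matrix(R.T@Rt).as_rotvec()/(2*np.pi)
    print("go",np.round(d,4),np.round(w,4)); return d,w
AX=np.array([.550,-.085]); YAW=-42.8
def pol(r,a): return AX+r*np.array([np.cos(np.radians(a)),np.sin(np.radians(a))])
E
python3 -c "
from h import *
go([*pol(125,YAW) if 0 else pol(.125,YAW),.25],137.2)"
```

```text
File "<string>", line 3
    go([*pol(125,YAW) if 0 else pol(.125,YAW),.25],137.2)
                      ^^
SyntaxError: invalid syntax
```

```bash
python3 -c "
from h import *
go([*pol(.125,YAW),.25],137.2)"
```

```text
go [-1.0889 -0.7626 -0.0311] [0.     0.     0.0494]
```

```bash
python3 -m handwheel '[[[0,0,-0.1,0,0,0,0],[0,0,-0.1,0,0,0,0],[-0.9,-0.63,-0.1,0,0,0.04,0],[-0.9,-0.63,-0.1,0,0,0.04,0],[-0.9,-0.63,-0.1,0,0,0.04,0],[-0.9,-0.63,-0.1,0,0,0.04,0],[-0.9,-0.63,-0.1,0,0,0.0494,0],[-0.9,-0.63,-0.1,0,0,0.0494,0],[-0.9,-0.63,-0.1,0,0,0.0494,0],[-0.9,-0.63,-0.1,0,0,0.0494,0],[-0.9,-0.63,-0.1,0,0,0.0494,0],[-0.9,-0.63,-0.1,0,0,0.0494,0],[-0.9,-0.63,-0.1,0,0,0.0494,0],[-0.9,-0.63,-0.1,0,0,0.0494,0],[-0.9,-0.63,-0.1,0,0,0.0494,0],[-0.9,-0.63,-0.1,0,0,0.0494,0]]]' 100
python3 -c "
from h import *
go([*pol(.125,YAW),.25],137.2)"
```

```text
time_s: 3.0
eef_pos: [0.5722, -0.0487, 0.2915]
tool_rot: [[-0.735, 0.678, 0.0], [0.678, 0.735, 0.0], [0.0, 0.0, -1.0]]
ft_force: [-0.2, -0.6, -0.5]
gripper_width: 0.0856
grasp_force: 0.0
go [-0.2222 -0.0698  0.0692] [ 0.     -0.      0.0002]
```

```bash
python3 -m handwheel '[[[-0.222,-0.0698,0.0692,0,0,0,0],[-0.222,-0.0698,0.0692,0,0,0,0],[-0.222,-0.0698,0.0692,0,0,0,0],[-0.222,-0.0698,0.0692,0,0,0,0],[-0.222,-0.0698,0.0692,0,0,0,0]]]'
python3 - <<'E'
from h import *
np.set_printoptions(precision=4,suppress=True)
f=vision.grab_frame("wrist"); save(f,"w1.png"); X,ok=pts(f)
x,y,z=X[...,0],X[...,1],X[...,2]
m=ok&(z>.130)&(z<.15)&(np.hypot(x-.64,y+.17)<.04); print("plunger",m.sum(),X[m].mean(0),rect(X[m][:,:2]))
m=ok&(z>.09)&(z<.105)&(np.hypot(x-.555,y+.262)<.03); print("ko",m.sum(),X[m].mean(0) if m.any() else 0)
for d in vision.outline_of(f,"cake_0")[:4]:
    q,o=pts(f,d["region"]); print(d["p"],d["extent"],rect(q[o][:,:2])[0],len(q[o]))
E
```

```text
time_s: 3.62
eef_pos: [0.6417, -0.1696, 0.2506]
tool_rot: [[-0.735, 0.678, 0.001], [0.678, 0.735, 0.0], [-0.0, 0.001, -1.0]]
ft_force: [1.1, 0.9, 0.4]
gripper_width: 0.0855
grasp_force: 0.0
plunger 801 [ 0.6383 -0.1698  0.1368] (array([ 0.6394, -0.1706]), (30.087051391601562, 30.984485626220703), 47.03603744506836)
ko 633 [ 0.555  -0.2591  0.0952]
0.83 [197.6, 114.4, 49.2, 54.6] [ 0.5512 -0.1605] 1969
0.57 [196.9, 13.4, 51.1, 26.4] [ 0.4837 -0.0997] 1233
```

View pics/w1.png

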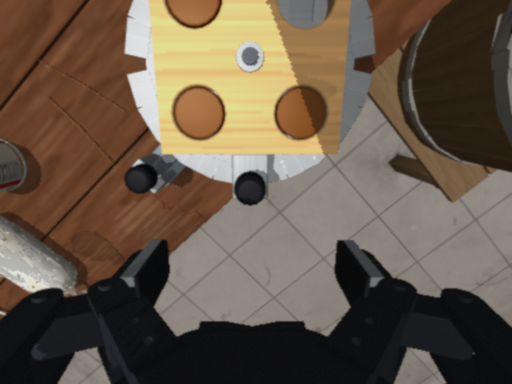

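The wrist view shows the plunger knob at (250,187) and the knockout knob at (141,178), which agrees with the model. I'll descend and grip the plunger knob.

```bash
python3 -m handwheel '[[[0.0015,-0.0025,0.08,0,0,0,0],[0.0015,-0.0025,0.16,0,0,0,0],[0.0015,-0.0025,0.2,0,0,0,0],[0.0015,-0.0025,0.234,0,0,0,0],[0.0015,-0.0025,0.234,0,0,0,0],[0.0015,-0.0025,0.234,0,0,0,0.5],[0.0015,-0.0025,0.234,0,0,0,1],[0.0015,-0.0025,0.234,0,0,0,1],[0.0015,-0.0025,0.234,0,0,0,1],[0.0015,-0.0025,0.234,0,0,0,1],[0.0015,-0.0025,0.234,0,0,0,1]]]' 100
```

```text
time_s: 5.1
eef_pos: [0.641, -0.1717, 0.111]
tool_rot: [[-0.734, 0.68, 0.002], [0.68, 0.734, -0.0], [-0.002, 0.001, -1.0]]
ft_force: [-0.9, 1.7, 5.2]
gripper_width: 0.0286
grasp_force: 98.5
```

```bash
python3 -m handwheel '[[[0,0,-0.009,0,0,0,1],[0,0,-0.018,0,0,0,1],[0,0,-0.027,0,0,0,1],[0,0,-0.027,0,0,0,1],[0.0018,-0.0272,-0.027,0,0,0.0208,1],[0.0071,-0.0539,-0.027,0,0,0.0417,1],[0.0159,-0.0797,-0.027,0,0,0.0625,1],[0.0279,-0.1042,-0.027,0,0,0.0833,1],[0.0431,-0.1268,-0.027,0,0,0.1042,1],[0.0610,-0.1473,-0.027,0,0,0.125,1],[0.0815,-0.1653,-0.027,0,0,0.1458,1],[0.1042,-0.1804,-0.027,0,0,0.1667,1],[0.1286,-0.1925,-0.027,0,0,0.1875,1],[0.1544,-0.2012,-0.027,0,0,0.2083,1],[0.1811,-0.2065,-0.027,0,0,0.2292,1],[0.2083,-0.2083,-0.027,0,0,0.25,1],[0.2083,-0.2083,-0.027,0,0,0.25,1],[0.2083,-0.2083,-0.015,0,0,0.25,1],[0.2083,-0.2083,-0.008,0,0,0.25,1],[0.2083,-0.2083,-0.008,0,0,0.25,1]]]'
python3 -c "
from h import *
s=ctrl.read_state(); d=s['eef_pos'][:2]-AX; print(np.hypot(*d),np.degrees(np.arctan2(d[1],d[0])),s['joint_positions'])"
```

```text
time_s: 7.6
eef_pos: [0.4623, -0.1789, 0.113]
tool_rot: [[0.679, 0.735, -0.004], [0.735, -0.679, -0.0], [-0.003, -0.002, -1.0]]
ft_force: [-4.4, -3.7, -7.1]
gripper_width: 0.0284
grasp_force: 100.4
0.12846801739724623 -133.06382530642486 [-28.4092034   16.78548367 -20.50178071  52.89089763  -0.1256486
 104.32181312]
```

```bash
python3 -m handwheel '[[[0,0,0.004,0,0,0,1],[0,0,0.004,0,0,0,0],[0,0,0.004,0,0,0,0],[0,0,0.004,0,0,0,0],[0,0,0.004,0,0,0,0],[0,0,-0.08,0,0,0,0],[0,0,-0.16,0,0,0,0],[0,0,-0.23,0,0,0,0],[0,0,-0.23,0,0,0,0]]]'
python3 - <<'E'
from h import *
np.set_printoptions(precision=4,suppress=True)
f=vision.grab_frame("wrist"); X,ok=pts(f)
x,y,z=X[...,0],X[...,1],X[...,2]
c=pol(.125,YAW-90)
m=ok&(z>.12)&(z<.16)&(np.hypot(x-c[0],y-c[1])<.04); print("plunger",m.sum(),X[m].mean(0),np.percentile(z[m],90),rect(X[m][:,:2]))
k=pol(.175,YAW-45)
m=ok&(z>.09)&(z<.105)&(np.hypot(x-k[0],y-k[1])<.03); print("ko",m.sum(),rect(X[m][:,:2])[0] if m.any() else 0)
for d in vision.outline_of(f,"cake_0")[:4]:
    q,o=pts(f,d["region"]); print(d["p"],d["extent"],rect(q[o][:,:2])[0],len(q[o]))
go([*k,.17],92.2)
E
```

```text
time_s: 8.72
eef_pos: [0.4659, -0.1795, 0.2561]
tool_rot: [[0.679, 0.734, 0.007], [0.734, -0.679, -0.004], [0.002, 0.008, -1.0]]
ft_force: [0.4, -0.9, 0.1]
gripper_width: 0.085
grasp_force: 0.0
plunger 828 [ 0.4646 -0.1763  0.136 ] 0.1388850423873465 (array([ 0.4633, -0.1777]), (31.102426528930664, 30.885278701782227), 20.761327743530273)
ko 601 [ 0.5544 -0.2604]
0.79 [192.2, 15.0, 54.5, 29.3] [ 0.5356 -0.0206] 1416
0.7 [197.4, 115.6, 47.8, 53.6] [ 0.4726 -0.0899] 1868
0.56 [297.0, 116.6, 49.4, 52.1] [ 0.5502 -0.1608] 1877
go [0.0054 0.2055 0.1375] [ 0.0002 -0.     -0.125 ]
```

```bash
python3 -m handwheel '[[[0.004,0.204,0,0,0,-0.125,0],[0.004,0.204,0,0,0,-0.125,0],[0.004,0.204,0,0,0,-0.125,0],[0.004,0.204,0,0,0,-0.125,0],[0.004,0.204,0,0,0,-0.125,0],[0.004,0.204,0.1,0,0,-0.125,0],[0.004,0.204,0.2,0,0,-0.125,0],[0.004,0.204,0.25,0,0,-0.125,0],[0.004,0.204,0.3,0,0,-0.125,0],[0.004,0.204,0.305,0,0,-0.125,0],[0.004,0.204,0.305,0,0,-0.125,0],[0.004,0.204,0.305,0,0,-0.125,0.5],[0.004,0.204,0.305,0,0,-0.125,1],[0.004,0.204,0.305,0,0,-0.125,1],[0.004,0.204,0.305,0,0,-0.125,1],[0.004,0.204,0.305,0,0,-0.125,1],[0.004,0.204,0.305,0,0,-0.125,1]]]' 100
```

```text
time_s: 10.95
eef_pos: [0.555, -0.2601, 0.0705]
tool_rot: [[-0.038, 0.999, 0.0], [0.999, 0.038, -0.001], [-0.001, 0.0, -1.0]]
ft_force: [-2.0, 0.8, 5.8]
gripper_width: 0.0289
grasp_force: 98.6
```

```bash
python3 -m handwheel '[[[0,0,-0.011,0,0,0,1],[0,0,-0.022,0,0,0,1],[0,0,-0.033,0,0,0,1],[0,0,-0.044,0,0,0,1],[0,0,-0.0535,0,0,0,1],[0,0,-0.0535,0,0,0,1],[0,0,-0.0535,0,0,0,1]]]'
python3 -m handwheel '[[[0,0,0,0,0,0,0],[0,0,0,0,0,0,0],[0,0,0,0,0,0,0],[0,0,0,0,0,0,0],[0,0,-0.1,0,0,0,0],[0,0,-0.2,0,0,0,0],[-0.17,0,-0.2,0,0,0,0],[-0.17,0,-0.2,0,0,0,0],[-0.17,0,-0.2,0,0,0,0]]]'
python3 - <<'E'
from h import *
np.set_printoptions(precision=4,suppress=True)
f=vision.grab_frame("wrist"); save(f,"w2.png"); X,ok=pts(f)
x,y,z=X[...,0],X[...,1],X[...,2]
k=pol(.175,YAW-45)
m=ok&(z>.11)&(z<.14)&(np.hypot(x-k[0],y-k[1])<.03); print("ko",m.sum(),rect(X[m][:,:2])[0] if m.any() else 0,np.percentile(z[m],80))
k=pol(.075,YAW-45)
m=ok&(z>.11)&(z<.14)&(np.hypot(x-k[0],y-k[1])<.04); print("cake",m.sum(),rect(X[m][:,:2]),np.percentile(z[m],50))
E
```

```text
time_s: 11.82
eef_pos: [0.5549, -0.26, 0.1008]
tool_rot: [[-0.038, 0.999, -0.001], [0.999, 0.038, -0.0], [-0.0, -0.001, -1.0]]
ft_force: [2.8, -3.8, -9.4]
gripper_width: 0.0286
grasp_force: 100.1
time_s: 12.95
eef_pos: [0.5585, -0.3646, 0.2207]
tool_rot: [[-0.035, 0.999, 0.0], [0.999, 0.035, -0.0], [-0.0, 0.0, -1.0]]
ft_force: [-0.6, 0.4, -0.5]
gripper_width: 0.0855
grasp_force: 0.0
ko 1323 [ 0.5548 -0.2613] 0.12704118706968398Traceback (most recent call last):
  File "<stdin>", line 8, in <module>
    return _quantile_unchecked(
        a, q, axis, out, overwrite_input, method, keepdims, weights)
    return _ureduce(a,
                    func=_quantile_ureduce_func,
    ...<5 lines>...
                    overwrite_input=overwrite_input,
                    method=method)
    r = func(a, **kwargs)
    result = _quantile(arr,
                       quantiles=q,
    ...<2 lines>...
                       out=out,
                       weights=wgt)
    slices_having_nans = np.isnan(arr[-1, ...])
                                  ~~~^^^^^^^^^
IndexError: index -1 is out of bounds for axis 0 with size 0
```

View pics/w2.png

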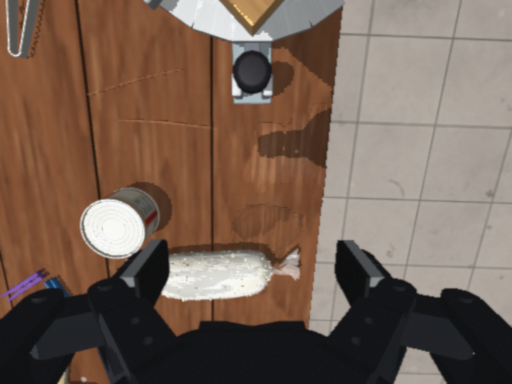

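The knob at (252,72) is raised. I moved outward by mistake, so I'll head back towards the cake and look.

```bash
cat >> h.py <<'E'
def cake():
    f=vision.grab_frame("wrist"); X,ok=pts(f)
    x,y,z=X[...,0],X[...,1],X[...,2]; k=pol(.075,YAW-45)
    m=ok&(z>.11)&(z<.135)&(np.hypot(x-k[0],y-k[1])<.045); c=rect(X[m][:,:2])
    print("cake",m.sum(),c,np.percentile(z[m],[10,50,90]))
    return f,c[0]
E
python3 -m handwheel '[[[0.1,0,-0.03,0,0,0,0],[0.19,0,-0.03,0,0,0,0],[0.27,0,-0.03,0,0,0,0],[0.27,0,-0.03,0,0,0,0],[0.27,0,-0.03,0,0,0,0]]]'
python3 - <<'E'
from h import *
f,c=cake(); save(f,"w3.png"); go([*c,.094],92.2)
E
```

```text
time_s: 13.62
eef_pos: [0.5527, -0.199, 0.2395]
tool_rot: [[-0.04, 0.999, 0.0], [0.999, 0.04, -0.0], [-0.0, 0.0, -1.0]]
ft_force: [-0.7, -0.0, -0.5]
gripper_width: 0.0852
grasp_force: 0.0
cake 2303 (array([ 0.55066626, -0.1607749 ]), (50.58246612548828, 50.935401916503906), 65.32953643798828) [0.11670445 0.11776585 0.11869393]
go [ 0.0652 -0.001   0.2423] [0. 0. 0.]
```

View pics/w3.png

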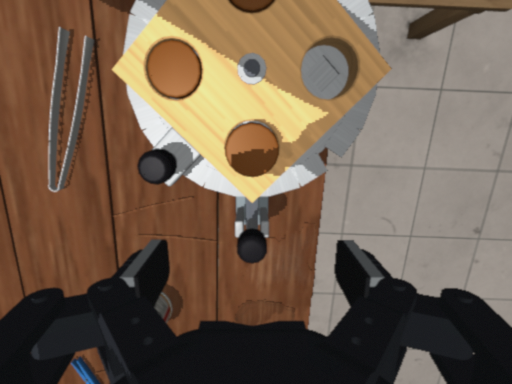

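```bash
python3 -m handwheel '[[[0.065,-0.001,0.05,0,0,0,0],[0.065,-0.001,0.13,0,0,0,0],[0.065,-0.001,0.2,0,0,0,0],[0.065,-0.001,0.23,0,0,0,0],[0.065,-0.001,0.246,0,0,0,0],[0.065,-0.001,0.246,0,0,0,0],[0.065,-0.001,0.246,0,0,0,0.3],[0.065,-0.001,0.246,0,0,0,1],[0.065,-0.001,0.246,0,0,0,1],[0.065,-0.001,0.246,0,0,0,1],[0.065,-0.001,0.246,0,0,0,1],[0.065,-0.001,0.246,0,0,0,1]]]' 60
python3 -m handwheel '[[[0,0,-0.03,0,0,0,1],[0,0,-0.06,0,0,0,1],[0,0,-0.12,0,0,0,1],[0,0,-0.16,0,0,0,1],[0,0,-0.16,0,0,0,1]]]'
python3 - <<'E'
from h import *
L=np.array([.476,.198]); e=np.array([np.cos(np.radians(9)),np.sin(np.radians(9))])
for s in (.09,0,-.09): print(L+s*e); go([*(L+s*e),.19],189)
E
```

```text
time_s: 15.18
eef_pos: [0.5516, -0.1613, 0.0923]
tool_rot: [[-0.038, 0.999, 0.002], [0.999, 0.038, -0.001], [-0.001, 0.002, -1.0]]
ft_force: [1.5, -0.8, 3.9]
gripper_width: 0.0501
grasp_force: 62.2
time_s: 15.8
eef_pos: [0.5512, -0.161, 0.1885]
tool_rot: [[-0.038, 0.999, 0.002], [0.999, 0.038, -0.0], [-0.0, 0.002, -1.0]]
ft_force: [0.8, 0.6, -2.0]
gripper_width: 0.0502
grasp_force: 63.0
[0.56489195 0.2120791 ]
go [ 0.6204  0.0467 -0.0027] [ 1.000e-04  3.000e-04 -2.689e-01]
[0.476 0.198]
go [ 0.6027 -0.1023 -0.0029] [ 1.000e-04  3.000e-04 -2.689e-01]
[0.38710805 0.1839209 ]
go [ 0.5849 -0.2512 -0.0032] [ 1.000e-04  3.000e-04 -2.689e-01]
```

```bash
python3 -m handwheel '[[[0.1,0.005,-0.01,0,0,0,1],[0.2,0.01,-0.01,0,0,-0.03,1],[0.3,0.02,-0.01,0,0,-0.06,1],[0.4,0.03,-0.01,0,0,-0.09,1],[0.5,0.04,-0.01,0,0,-0.12,1],[0.6,0.0467,-0.005,0,0,-0.15,1],[0.6204,0.0467,-0.003,0,0,-0.18,1],[0.6204,0.0467,-0.003,0,0,-0.21,1],[0.6204,0.0467,-0.003,0,0,-0.24,1],[0.6204,0.0467,-0.003,0,0,-0.269,1],[0.6204,0.0467,-0.003,0,0,-0.269,1],[0.6204,0.0467,-0.003,0,0,-0.269,1],[0.6204,0.0467,-0.003,0,0,-0.269,1]]]'
cat >> h.py <<'E'
L=np.array([.476,.198]); LE=np.array([np.cos(np.radians(9)),np.sin(np.radians(9))]); LN=np.array([-LE[1],LE[0]])
def ledge(cam="wrist"):
    f=vision.grab_frame(cam); X,ok=pts(f); q=X[...,:2]-L; s=q@LE; n=q@LN; z=X[...,2]
    m=ok&(abs(z-.06)<.005)&(abs(s)<.15)&(abs(n)<.045); print("ledge",cam,m.sum(),"s",np.percentile(s[m],[1,99]))
    for a in np.arange(-.14,.14,.04):
        k=m&(s>a)&(s<a+.04)
        if k.sum()>60: print(round(a+.02,3),"n",np.round(np.percentile(n[k],[1,99]),4),"mid",np.round(np.percentile(n[k],[1,99]).mean(),4))
    m=ok&(abs(z-.09)<.007)&(abs(s)<.16)&(abs(n)<.05)
    mm=cv2.morphologyEx(m.astype(np.uint8),cv2.MORPH_OPEN,np.ones((3,3))); nl,lab=cv2.connectedComponents(mm)
    for i in range(1,nl):
        if (lab==i).sum()>60: c,w,_=rect(X[lab==i][:,:2]); print("cake s,n",np.round([(c-L)@LE,(c-L)@LN],4),np.round(w,1),np.round(np.percentile(z[lab==i],[5,50,95]),4))
    return f
E
python3 - <<'E'
from h import *
f=ledge(); save(f,"w4.png")
E
```

```text
time_s: 17.42
eef_pos: [0.5641, 0.212, 0.189]
tool_rot: [[-0.988, -0.155, -0.001], [-0.155, 0.988, -0.0], [0.001, 0.0, -1.0]]
ft_force: [0.3, 0.4, -0.8]
gripper_width: 0.0499
grasp_force: 63.1
ledge wrist 9430 s [-0.0741429   0.09833931]
-0.08 n [-0.0203  0.0226] mid 0.0012
-0.04 n [-0.0205  0.0223] mid 0.0009
0.0 n [-0.0205  0.0224] mid 0.001
0.04 n [-0.0205  0.0224] mid 0.0009
0.08 n [-0.0205  0.0224] mid 0.0009
```

View pics/w4.png

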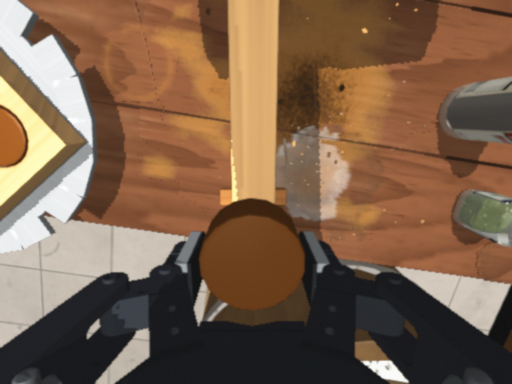

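The cake is held level and the ledge runs straight up under it (columns 230-278). I'll lower it.

```bash
python3 -m handwheel '[[[0,0.001,0.06,0,0,0,1],[0,0.001,0.12,0,0,0,1],[0,0.001,0.17,0,0,0,1],[0,0.001,0.19,0,0,0,1],[0,0.001,0.2,0,0,0,1],[0,0.001,0.206,0,0,0,1],[0,0.001,0.206,0,0,0,1]]]'
```

```text
time_s: 18.35
eef_pos: [0.565, 0.2129, 0.0667]
tool_rot: [[-0.988, -0.157, 0.001], [-0.157, 0.988, 0.0], [-0.001, 0.0, -1.0]]
ft_force: [0.0, 0.8, -1.0]
gripper_width: 0.0502
grasp_force: 63.1
```

```bash
python3 -m handwheel '[[[0,0,0.003,0,0,0,1],[0,0,0.003,0,0,0,1],[0,0,0.003,0,0,0,0.25],[0,0,0.003,0,0,0,0.2],[0,0,0.003,0,0,0,0],[0,0,0.003,0,0,0,0],[0,0,0.003,0,0,0,0],[0,0,-0.06,0,0,0,0],[0,0,-0.15,0,0,0,0],[0.06,0,-0.24,0,0,0,0],[0.1,0,-0.26,0,0,0,0],[0.1,0,-0.26,0,0,0,0]]]'
python3 - <<'E'
from h import *
ledge("top"); k=pol(.175,YAW-45); go([.5555,-.2605,.20],92.2)
E
```

```text
time_s: 19.85
eef_pos: [0.5049, 0.2035, 0.2238]
tool_rot: [[-0.988, -0.157, 0.003], [-0.157, 0.988, 0.001], [-0.003, 0.0, -1.0]]
ft_force: [0.6, -0.4, -0.5]
gripper_width: 0.0854
grasp_force: 0.0Traceback (most recent call last):
  File "<stdin>", line 2, in <module>
  File "h.py", line 34, in ledge
    m=ok&(abs(z-.06)<.005)&(abs(s)<.15)&(abs(n)<.045); print("ledge",cam,m.sum(),"s",np.percentile(s[m],[1,99]))
                                                                                     ~~~~~~~~~~~~~^^^^^^^^^^^^^
    return _quantile_unchecked(
        a, q, axis, out, overwrite_input, method, keepdims, weights)
    return _ureduce(a,
                    func=_quantile_ureduce_func,
    ...<5 lines>...
                    overwrite_input=overwrite_input,
                    method=method)
    r = func(a, **kwargs)
    result = _quantile(arr,
                       quantiles=q,
    ...<2 lines>...
                       out=out,
                       weights=wgt)
    slices_having_nans = np.isnan(arr[-1, ...])
                                  ~~~^^^^^^^^^
IndexError: index -1 is out of bounds for axis 0 with size 0
```

```bash
python3 -c "
from h import *
go([.5555,-.2605,.18],92.2)"
```

```text
go [ 0.039  -0.7768  0.0705] [3.00e-04 2.00e-04 2.69e-01]
```

```bash
python3 -m handwheel '[[[0,-0.1,0,0,0,0.029,1],[0,-0.2,0,0,0,0.058,1],[0.01,-0.3,0,0,0,0.087,1],[0.02,-0.4,0,0,0,0.116,1],[0.025,-0.5,0,0,0,0.145,1],[0.03,-0.6,0,0,0,0.174,1],[0.035,-0.7,0,0,0,0.203,1],[0.039,-0.777,0,0,0,0.232,1],[0.039,-0.777,0,0,0,0.261,1],[0.039,-0.777,0.04,0,0,0.269,1],[0.039,-0.777,0.1,0,0,0.269,1],[0.039,-0.777,0.15,0,0,0.269,1],[0.039,-0.777,0.17,0,0,0.269,1],[0.039,-0.777,0.19,0,0,0.269,1],[0.039,-0.777,0.205,0,0,0.269,1],[0.039,-0.777,0.21,0,0,0.269,1],[0.039,-0.777,0.21,0,0,0.269,1]]]' 100
python3 -c "
from h import *
ledge('top')"
```

```text
time_s: 22.02
eef_pos: [0.5552, -0.2609, 0.0961]
tool_rot: [[-0.038, 0.999, -0.0], [0.999, 0.038, 0.0], [0.0, -0.0, -1.0]]
ft_force: [-1.5, 0.6, 2.9]
gripper_width: -0.0001
grasp_force: 1.4
ledge top 936 s [-0.13706444  0.13796763]
-0.12 n [-0.0212  0.0215] mid 0.0002
-0.08 n [-0.0214  0.0216] mid 0.0001
-0.04 n [-0.0208  0.0211] mid 0.0001
0.0 n [-0.0205  0.021 ] mid 0.0003
0.04 n [-0.0212  0.022 ] mid 0.0004
0.12 n [-0.0209  0.0222] mid 0.0006
cake s,n [0.0918 0.0001] [47.8 47.8] [0.0844 0.0889 0.0939]
```

```bash
python3 -c "
from h import *
go([.4635,-.1782,.18],47.2); print(pol(.125,YAW-90))"
```

```text
go [ 0.1436 -0.1475 -0.1399] [-0.    -0.     0.125]
[ 0.46506984 -0.17671623]
```

```bash
python3 -m handwheel '[[[0,0,-0.07,0,0,0,0],[0,0,-0.14,0,0,0.02,0],[0.07,-0.07,-0.16,0,0,0.05,0],[0.1436,-0.1475,-0.16,0,0,0.08,0],[0.1436,-0.1475,-0.16,0,0,0.11,0],[0.1436,-0.1475,-0.14,0,0,0.125,0],[0.1436,-0.1475,-0.1,0,0,0.125,0],[0.1436,-0.1475,-0.06,0,0,0.125,0],[0.1436,-0.1475,-0.03,0,0,0.125,0],[0.1436,-0.1475,-0.022,0,0,0.125,0],[0.1436,-0.1475,-0.022,0,0,0.125,0.5],[0.1436,-0.1475,-0.022,0,0,0.125,1],[0.1436,-0.1475,-0.022,0,0,0.125,1],[0.1436,-0.1475,-0.022,0,0,0.125,1],[0.1436,-0.1475,-0.022,0,0,0.125,1],[0.1436,-0.1475,-0.022,0,0,0.125,1]]]' 100
```

```text
time_s: 24.08
eef_pos: [0.4642, -0.1785, 0.1103]
tool_rot: [[0.679, 0.734, 0.002], [0.734, -0.679, -0.001], [0.0, 0.002, -1.0]]
ft_force: [-0.5, 0.4, 5.0]
gripper_width: 0.0285
grasp_force: 98.6
```

```bash
python3 -m handwheel '[[[0,0,-0.009,0,0,0,1],[0,0,-0.018,0,0,0,1],[0,0,-0.027,0,0,0,1],[0,0,-0.027,0,0,0,1],[0.0018,0.0272,-0.027,0,0,-0.0208,1],[0.0071,0.0539,-0.027,0,0,-0.0417,1],[0.0159,0.0797,-0.027,0,0,-0.0625,1],[0.0279,0.1042,-0.027,0,0,-0.0833,1],[0.0431,0.1268,-0.027,0,0,-0.1042,1],[0.0610,0.1473,-0.027,0,0,-0.125,1],[0.0815,0.1653,-0.027,0,0,-0.1458,1],[0.1042,0.1804,-0.027,0,0,-0.1667,1],[0.1286,0.1925,-0.027,0,0,-0.1875,1],[0.1544,0.2012,-0.027,0,0,-0.2083,1],[0.1811,0.2065,-0.027,0,0,-0.2292,1],[0.2083,0.2083,-0.027,0,0,-0.25,1],[0.2083,0.2083,-0.027,0,0,-0.25,1],[0.2083,0.2083,-0.015,0,0,-0.25,1],[0.2083,0.2083,-0.008,0,0,-0.25,1],[0.2083,0.2083,-0.008,0,0,-0.25,1]]]'
python3 -c "
from h import *
s=ctrl.read_state(); d=s['eef_pos'][:2]-AX; print(np.hypot(*d),np.degrees(np.arctan2(d[1],d[0])),s['joint_positions'])"
python3 -m handwheel '[[[0,0,0.004,0,0,0,1],[0,0,0.004,0,0,0,0],[0,0,0.004,0,0,0,0],[0,0,0.004,0,0,0,0],[0,0,0.004,0,0,0,0],[0,0,-0.08,0,0,0,0],[0,0,-0.16,0,0,0,0],[0,0,-0.2,0,0,0,0],[0,0,-0.2,0,0,0,0]]]'
cat >> h.py <<'E'
def plunger(a):
    f=vision.grab_frame("wrist"); X,ok=pts(f); x,y,z=X[...,0],X[...,1],X[...,2]; c=pol(.125,YAW+a)
    m=ok&(z>.12)&(z<.165)&(np.hypot(x-c[0],y-c[1])<.05); print("plunger",m.sum(),rect(X[m][:,:2])[0],"top",np.percentile(z[m],90), "want",c)
    return f
E
python3 -c "
from h import *
plunger(0); go([.555,-.260,.25],92.2)"
```

```text
time_s: 26.58
eef_pos: [0.6394, -0.171, 0.1135]
tool_rot: [[-0.733, 0.68, -0.001], [0.68, 0.733, 0.001], [0.001, 0.0, -1.0]]
ft_force: [1.4, 3.7, -7.4]
gripper_width: 0.0284
grasp_force: 100.3
0.1240782429651059 -43.891619306775354 [-2.04873497e+01  3.47464929e+01  8.17441109e+00  6.34960452e+01
  5.36088466e-02  2.23730635e+01]
time_s: 27.7
eef_pos: [0.6416, -0.172, 0.2366]
tool_rot: [[-0.734, 0.68, 0.005], [0.68, 0.734, -0.002], [-0.005, 0.002, -1.0]]
ft_force: [-1.1, 0.2, -0.1]
gripper_width: 0.0855
grasp_force: 0.0
plunger 952 [ 0.63849261 -0.17081874] top 0.13873286263083429 want [ 0.64171623 -0.16993016]
go [ 0.0045 -0.205  -0.0262] [0.0002 0.0002 0.125 ]
```

```bash
python3 -m handwheel '[[[0.0045,-0.08,0,0,0,0.029,0],[0.0045,-0.16,0,0,0,0.058,0],[0.0045,-0.205,0,0,0,0.087,0],[0.0045,-0.205,0,0,0,0.116,0],[0.0045,-0.205,0.05,0,0,0.125,0],[0.0045,-0.205,0.13,0,0,0.125,0],[0.0045,-0.205,0.2,0,0,0.125,0],[0.0045,-0.205,0.25,0,0,0.125,0],[0.0045,-0.205,0.274,0,0,0.125,0],[0.0045,-0.205,0.274,0,0,0.125,0],[0.0045,-0.205,0.274,0,0,0.125,0.5],[0.0045,-0.205,0.274,0,0,0.125,1],[0.0045,-0.205,0.274,0,0,0.125,1],[0.0045,-0.205,0.274,0,0,0.125,1],[0.0045,-0.205,0.274,0,0,0.125,1],[0.0045,-0.205,0.274,0,0,0.125,1]]]' 100
```

```text
time_s: 29.75
eef_pos: [0.555, -0.2601, 0.071]
tool_rot: [[-0.038, 0.999, 0.001], [0.999, 0.038, -0.001], [-0.001, 0.001, -1.0]]
ft_force: [-1.1, 0.2, 5.6]
gripper_width: 0.0287
grasp_force: 98.6
```

```bash
python3 -m handwheel '[[[0,0,-0.011,0,0,0,1],[0,0,-0.022,0,0,0,1],[0,0,-0.033,0,0,0,1],[0,0,-0.044,0,0,0,1],[0,0,-0.0535,0,0,0,1],[0,0,-0.0535,0,0,0,1],[0,0,-0.0535,0,0,0,0],[0,0,-0.0535,0,0,0,0],[0,0,-0.0535,0,0,0,0],[0,0,-0.0535,0,0,0,0],[0,0,-0.14,0,0,0,0],[0,0,-0.22,0,0,0,0],[0.1,0,-0.28,0,0,0,0],[0.1,0,-0.28,0,0,0,0],[0.1,0,-0.28,0,0,0,0]]]'
python3 -c "
from h import *
f,c=cake(); go([*c,.092],92.2)"
```

```text
time_s: 31.62
eef_pos: [0.5523, -0.1995, 0.2376]
tool_rot: [[-0.039, 0.999, 0.0], [0.999, 0.039, -0.001], [-0.001, 0.0, -1.0]]
ft_force: [0.3, -0.8, 0.1]
gripper_width: 0.0855
grasp_force: 0.0
cake 2335 (array([ 0.55047168, -0.16088707]), (50.40298843383789, 50.640262603759766), 1.1622263193130493) [0.11643182 0.11743043 0.11836597]
go [0.0651 0.0004 0.2412] [-0.0002 -0.     -0.    ]
```

```bash
python3 -m handwheel '[[[0.065,0.0005,0.05,0,0,0,0],[0.065,0.0005,0.13,0,0,0,0],[0.065,0.0005,0.2,0,0,0,0],[0.065,0.0005,0.23,0,0,0,0],[0.065,0.0005,0.243,0,0,0,0],[0.065,0.0005,0.243,0,0,0,0],[0.065,0.0005,0.243,0,0,0,0.3],[0.065,0.0005,0.243,0,0,0,1],[0.065,0.0005,0.243,0,0,0,1],[0.065,0.0005,0.243,0,0,0,1],[0.065,0.0005,0.243,0,0,0,1],[0.065,0.0005,0.243,0,0,0,1]]]' 60
python3 -m handwheel '[[[0,0,-0.03,0,0,0,1],[0,0,-0.06,0,0,0,1],[0,0,-0.12,0,0,0,1],[0,0,-0.16,0,0,0,1],[0.1,-0.02,-0.18,0,0,-0.02,1],[0.2,-0.04,-0.18,0,0,-0.04,1],[0.3,-0.06,-0.18,0,0,-0.06,1],[0.4,-0.08,-0.18,0,0,-0.09,1],[0.5,-0.1,-0.18,0,0,-0.12,1],[0.6,-0.102,-0.18,0,0,-0.15,1],[0.6027,-0.1023,-0.16,0,0,-0.18,1],[0.6027,-0.1023,-0.16,0,0,-0.21,1],[0.6027,-0.1023,-0.16,0,0,-0.24,1],[0.6027,-0.1023,-0.16,0,0,-0.269,1],[0.6027,-0.1023,-0.16,0,0,-0.269,1],[0.6027,-0.1023,-0.16,0,0,-0.269,1]]]'
python3 -c "
from h import *
go([*(L+.0007*LN),.065],189)"
```

```text
time_s: 33.17
eef_pos: [0.5518, -0.1612, 0.0923]
tool_rot: [[-0.038, 0.999, 0.002], [0.999, 0.038, -0.001], [-0.001, 0.002, -1.0]]
ft_force: [0.8, -1.7, 3.7]
gripper_width: 0.0503
grasp_force: 61.9
time_s: 35.17
eef_pos: [0.4752, 0.1981, 0.1871]
tool_rot: [[-0.988, -0.154, -0.001], [-0.154, 0.988, -0.0], [0.001, 0.0, -1.0]]
ft_force: [0.7, 0.8, -1.4]
gripper_width: 0.0502
grasp_force: 62.5
go [-0.0015  0.0008  0.2035] [ 0.     -0.0002 -0.0003]
```

```bash
python3 -m handwheel '[[[-0.0015,0.001,0.06,0,0,0,1],[-0.0015,0.001,0.12,0,0,0,1],[-0.0015,0.001,0.17,0,0,0,1],[-0.0015,0.001,0.19,0,0,0,1],[-0.0015,0.001,0.2,0,0,0,1],[-0.0015,0.001,0.204,0,0,0,1],[-0.0015,0.001,0.204,0,0,0,1],[-0.0015,0.001,0.204,0,0,0,0.25],[-0.0015,0.001,0.204,0,0,0,0.2],[-0.0015,0.001,0.204,0,0,0,0],[-0.0015,0.001,0.204,0,0,0,0],[-0.0015,0.001,0.204,0,0,0,0],[-0.0015,0.001,0.12,0,0,0,0],[-0.0015,0.001,0.03,0,0,0,0],[-0.0015,0.001,-0.05,0,0,0,0],[-0.0015,0.001,-0.05,0,0,0,0]]]'
python3 -c "
from h import *
go([.5555,-.2605,.18],92.2)"
```

```text
time_s: 37.17
eef_pos: [0.4795, 0.1998, 0.2221]
tool_rot: [[-0.988, -0.157, 0.009], [-0.157, 0.988, 0.002], [-0.009, 0.001, -1.0]]
ft_force: [0.8, -0.0, -0.2]
gripper_width: 0.0856
grasp_force: 0.0
go [-0.004  -0.7776  0.0693] [0.0013 0.0009 0.269 ]
```

```bash
python3 -m handwheel '[[[0,-0.1,0,0,0,0.029,1],[0,-0.2,0,0,0,0.058,1],[0,-0.3,0,0,0,0.087,1],[0,-0.4,0,0,0,0.116,1],[-0.004,-0.5,0,0,0,0.145,1],[-0.006,-0.6,0,0,0,0.174,1],[-0.008,-0.7,0,0,0,0.203,1],[-0.008,-0.777,0,0,0,0.232,1],[-0.008,-0.777,0,0,0,0.261,1],[-0.008,-0.777,0.04,0,0,0.269,1],[-0.008,-0.777,0.1,0,0,0.269,1],[-0.008,-0.777,0.15,0,0,0.269,1],[-0.008,-0.777,0.17,0,0,0.269,1],[-0.008,-0.777,0.19,0,0,0.269,1],[-0.008,-0.777,0.2,0,0,0.269,1],[-0.008,-0.777,0.2,0,0,0.269,1]]]' 100
python3 -c "
from h import *
ledge('top')"
```

```text
time_s: 39.17
eef_pos: [0.5543, -0.2605, 0.0973]
tool_rot: [[-0.038, 0.999, -0.0], [0.999, 0.038, 0.001], [0.001, -0.0, -1.0]]
ft_force: [0.5, -0.3, -0.4]
gripper_width: 0.0002
grasp_force: 0.0
ledge top 763 s [-0.13752499  0.13796995]
-0.12 n [-0.0215  0.0216] mid 0.0001
-0.08 n [-0.021  0.022] mid 0.0005
-0.04 n [-0.0212  0.0217] mid 0.0002
0.04 n [-0.0213  0.0217] mid 0.0002
0.12 n [-0.0208  0.022 ] mid 0.0006
cake s,n [ 0.0921 -0.0014] [48.8 47.6] [0.0846 0.0889 0.0943]
cake s,n [0.0057 0.0023] [45.6 48.8] [0.0846 0.0885 0.0937]
```

```bash
python3 -m handwheel '[[[0,0,0.004,0,0,0,1],[0,0,0.004,0,0,0,1],[0,0,-0.07,0,0,0,0],[0,0,-0.14,0,0,-0.02,0],[0.07,0.07,-0.16,0,0,-0.05,0],[0.1444,0.147,-0.16,0,0,-0.08,0],[0.1444,0.147,-0.16,0,0,-0.11,0],[0.1444,0.147,-0.14,0,0,-0.125,0],[0.1444,0.147,-0.1,0,0,-0.125,0],[0.1444,0.147,-0.06,0,0,-0.125,0],[0.1444,0.147,-0.03,0,0,-0.125,0],[0.1444,0.147,-0.022,0,0,-0.125,0],[0.1444,0.147,-0.022,0,0,-0.125,0.5],[0.1444,0.147,-0.022,0,0,-0.125,1],[0.1444,0.147,-0.022,0,0,-0.125,1],[0.1444,0.147,-0.022,0,0,-0.125,1],[0.1444,0.147,-0.022,0,0,-0.125,1],[0.1444,0.147,-0.022,0,0,-0.125,1]]]' 100
```

```text
time_s: 41.48
eef_pos: [0.6401, -0.171, 0.1124]
tool_rot: [[-0.734, 0.679, 0.002], [0.679, 0.734, -0.001], [-0.002, 0.001, -1.0]]
ft_force: [-1.3, 1.0, 5.0]
gripper_width: 0.0285
grasp_force: 98.5
```

Run:
```python
from h import *
f=vision.grab_frame("top"); X,ok=pts(f); x,y,z=X[...,0],X[...,1],X[...,2]; k=pol(.175,YAW-45)
m=ok&(z>.08)&(z<.14)&(np.hypot(x-k[0],y-k[1])<.018); print("ko top",m.sum(),np.percentile(z[m],[20,50,80]) if m.any() else 0)
```

```text
ko top 0 0
```

```bash
python3 -m handwheel '[[[0,0,-0.009,0,0,0,1],[0,0,-0.018,0,0,0,1],[0,0,-0.027,0,0,0,1],[0,0,-0.027,0,0,0,1],[0.0018,0.0272,-0.027,0,0,-0.0208,1],[0.0071,0.0539,-0.027,0,0,-0.0417,1],[0.0159,0.0797,-0.027,0,0,-0.0625,1],[0.0279,0.1042,-0.027,0,0,-0.0833,1],[0.0431,0.1268,-0.027,0,0,-0.1042,1],[0.0610,0.1473,-0.027,0,0,-0.125,1],[0.0815,0.1653,-0.027,0,0,-0.1458,1],[0.1042,0.1804,-0.027,0,0,-0.1667,1],[0.1286,0.1925,-0.027,0,0,-0.1875,1],[0.1544,0.2012,-0.027,0,0,-0.2083,1],[0.1811,0.2065,-0.027,0,0,-0.2292,1],[0.2083,0.2083,-0.027,0,0,-0.25,1],[0.2083,0.2083,-0.027,0,0,-0.25,1],[0.2083,0.2083,-0.015,0,0,-0.25,1],[0.2083,0.2083,-0.008,0,0,-0.25,1],[0.2083,0.2083,-0.008,0,0,-0.25,1]]]'
python3 -c "
from h import *
s=ctrl.read_state(); d=s['eef_pos'][:2]-AX; print(np.hypot(*d),np.degrees(np.arctan2(d[1],d[0])),s['joint_positions'])"
python3 -m handwheel '[[[0,0,0.004,0,0,0,1],[0,0,0.004,0,0,0,0],[0,0,0.004,0,0,0,0],[0,0,0.004,0,0,0,0],[0,0,0.004,0,0,0,0],[0,0,-0.08,0,0,0,0],[0,0,-0.16,0,0,0,0],[0,0,-0.2,0,0,0,0],[0,0,-0.2,0,0,0,0]]]'
python3 -c "
from h import *
plunger(90); go([.555,-.260,.25],92.2)"
```

```text
time_s: 44.02
eef_pos: [0.6329, 0.0061, 0.1152]
tool_rot: [[-0.68, -0.733, 0.0], [-0.733, 0.68, 0.001], [-0.001, 0.001, -1.0]]
ft_force: [3.9, 2.8, -7.6]
gripper_width: 0.0284
grasp_force: 100.3
0.12318582135247369 47.720154232292884 [ -5.22371883  31.29101827   2.4723789   61.18854479   0.08032587
 -52.36124849]
time_s: 45.15
eef_pos: [0.6342, 0.0057, 0.2382]
tool_rot: [[-0.68, -0.734, 0.005], [-0.734, 0.68, -0.001], [-0.003, -0.004, -1.0]]
ft_force: [-0.3, 0.8, -2.1]
gripper_width: 0.0853
grasp_force: 0.0
plunger 929 [0.63229053 0.00488525] top 0.1387083517539476 want [0.63493016 0.00671623]
go [ 0.4134 -0.2056 -0.0233] [1.00e-04 3.00e-04 3.75e-01]
```

```bash
python3 -m handwheel '[[[0.06,-0.03,0,0,0,0.029,0],[0.12,-0.06,0,0,0,0.058,0],[0.18,-0.09,0,0,0,0.087,0],[0.24,-0.12,0,0,0,0.116,0],[0.3,-0.15,0,0,0,0.145,0],[0.36,-0.18,0,0,0,0.174,0],[0.4134,-0.2056,0,0,0,0.203,0],[0.4134,-0.2056,0,0,0,0.232,0],[0.4134,-0.2056,0,0,0,0.261,0],[0.4134,-0.2056,0,0,0,0.29,0],[0.4134,-0.2056,0,0,0,0.319,0],[0.4134,-0.2056,0,0,0,0.348,0],[0.4134,-0.2056,0.02,0,0,0.375,0],[0.4134,-0.2056,0.09,0,0,0.375,0],[0.4134,-0.2056,0.16,0,0,0.375,0],[0.4134,-0.2056,0.16,0,0,0.375,0]]]' 100
python3 -c "
from h import *
go([.555,-.260,.0715],92.2)"
```

```text
time_s: 47.2
eef_pos: [0.5502, -0.2574, 0.134]
tool_rot: [[-0.038, 0.999, -0.01], [0.999, 0.038, 0.006], [0.007, -0.01, -1.0]]
ft_force: [-0.6, 0.5, 0.3]
gripper_width: 0.0854
grasp_force: 0.0
go [-0.0053  0.0088  0.104 ] [-0.0016 -0.001  -0.    ]
```

```bash
python3 -m handwheel '[[[0,0,0,0,0,0,0],[0,0,0,0,0,0,0]]]' 100
python3 -c "
from h import *
go([.555,-.260,.0715],92.2)"
```

```text
time_s: 47.45
eef_pos: [0.5558, -0.2607, 0.1417]
tool_rot: [[-0.038, 0.999, 0.003], [0.999, 0.038, -0.002], [-0.002, 0.003, -1.0]]
ft_force: [0.6, 0.0, -0.2]
gripper_width: 0.0855
grasp_force: 0.0
go [ 0.0015 -0.0017  0.1169] [ 0.0005  0.0003 -0.    ]
```

```bash
python3 -m handwheel '[[[0.001,-0.0012,0.06,0,0,0,0],[0.001,-0.0012,0.1,0,0,0,0],[0.001,-0.0012,0.115,0,0,0,0],[0.001,-0.0012,0.115,0,0,0,0],[0.001,-0.0012,0.115,0,0,0,0.5],[0.001,-0.0012,0.115,0,0,0,1],[0.001,-0.0012,0.115,0,0,0,1],[0.001,-0.0012,0.115,0,0,0,1],[0.001,-0.0012,0.115,0,0,0,1],[0.001,-0.0012,0.115,0,0,0,1]]]' 100
python3 -m handwheel '[[[0,0,-0.011,0,0,0,1],[0,0,-0.022,0,0,0,1],[0,0,-0.033,0,0,0,1],[0,0,-0.044,0,0,0,1],[0,0,-0.0535,0,0,0,1],[0,0,-0.0535,0,0,0,1],[0,0,-0.0535,0,0,0,0],[0,0,-0.0535,0,0,0,0],[0,0,-0.0535,0,0,0,0],[0,0,-0.0535,0,0,0,0],[0,0,-0.14,0,0,0,0],[0,0,-0.22,0,0,0,0],[0.1,0,-0.28,0,0,0,0],[0.1,0,-0.28,0,0,0,0],[0.1,0,-0.28,0,0,0,0]]]'
python3 -c "
from h import *
f,c=cake(); go([*c,.092],92.2)"
```

```text
time_s: 48.7
eef_pos: [0.555, -0.2596, 0.072]
tool_rot: [[-0.038, 0.999, 0.003], [0.999, 0.038, -0.001], [-0.001, 0.003, -1.0]]
ft_force: [0.5, 1.7, 5.7]
gripper_width: 0.0283
grasp_force: 98.7
time_s: 50.58
eef_pos: [0.5516, -0.1992, 0.2388]
tool_rot: [[-0.039, 0.999, 0.001], [0.999, 0.039, -0.001], [-0.001, 0.0, -1.0]]
ft_force: [-0.0, -0.6, -0.7]
gripper_width: 0.0856
grasp_force: 0.0
cake 2313 (array([ 0.5506723 , -0.16078456]), (50.832847595214844, 50.8167839050293), 70.25283813476562) [0.11627662 0.11727918 0.11823183]
go [0.0647 0.0018 0.2432] [-0.0001  0.     -0.    ]
```

```bash
python3 -m handwheel '[[[0.065,0.0015,0.05,0,0,0,0],[0.065,0.0015,0.13,0,0,0,0],[0.065,0.0015,0.2,0,0,0,0],[0.065,0.0015,0.23,0,0,0,0],[0.065,0.0015,0.245,0,0,0,0],[0.065,0.0015,0.245,0,0,0,0],[0.065,0.0015,0.245,0,0,0,0.3],[0.065,0.0015,0.245,0,0,0,1],[0.065,0.0015,0.245,0,0,0,1],[0.065,0.0015,0.245,0,0,0,1],[0.065,0.0015,0.245,0,0,0,1],[0.065,0.0015,0.245,0,0,0,1]]]' 60
python3 -m handwheel '[[[0,0,-0.03,0,0,0,1],[0,0,-0.06,0,0,0,1],[0,0,-0.12,0,0,0,1],[0,0,-0.16,0,0,0,1],[0.1,-0.04,-0.18,0,0,-0.02,1],[0.2,-0.08,-0.18,0,0,-0.04,1],[0.3,-0.12,-0.18,0,0,-0.06,1],[0.4,-0.16,-0.18,0,0,-0.09,1],[0.5,-0.2,-0.18,0,0,-0.12,1],[0.5849,-0.24,-0.18,0,0,-0.15,1],[0.5849,-0.2512,-0.16,0,0,-0.18,1],[0.5849,-0.2512,-0.16,0,0,-0.21,1],[0.5849,-0.2512,-0.16,0,0,-0.24,1],[0.5849,-0.2512,-0.16,0,0,-0.269,1],[0.5849,-0.2512,-0.16,0,0,-0.269,1],[0.5849,-0.2512,-0.16,0,0,-0.269,1],[0.5849,-0.2512,-0.16,0,0,-0.269,1]]]'
python3 -c "
from h import *
go([*(L-.09*LE+.0007*LN),.065],189)"
```

```text
time_s: 52.12
eef_pos: [0.5518, -0.1608, 0.0922]
tool_rot: [[-0.038, 0.999, 0.002], [0.999, 0.038, -0.001], [-0.001, 0.002, -1.0]]
ft_force: [0.8, -1.4, 4.4]
gripper_width: 0.0505
grasp_force: 62.0
time_s: 54.25
eef_pos: [0.3867, 0.1845, 0.1875]
tool_rot: [[-0.988, -0.155, -0.001], [-0.155, 0.988, -0.0], [0.001, 0.0, -1.0]]
ft_force: [-0.2, -0.1, -1.3]
gripper_width: 0.0499
grasp_force: 62.5
go [-7.000e-04  2.000e-04  2.041e-01] [ 0.     -0.0001 -0.0002]
```

```bash
python3 -m handwheel '[[[0,0,0.06,0,0,0,1],[0,0,0.12,0,0,0,1],[0,0,0.17,0,0,0,1],[0,0,0.19,0,0,0,1],[0,0,0.2,0,0,0,1],[0,0,0.204,0,0,0,1],[0,0,0.204,0,0,0,1],[0,0,0.204,0,0,0,0.25],[0,0,0.204,0,0,0,0.2],[0,0,0.204,0,0,0,0],[0,0,0.204,0,0,0,0],[0,0,0.204,0,0,0,0],[0,0,0.12,0,0,0,0],[0,0,0.03,0,0,0,0],[0,0,-0.05,0,0,0,0],[0,0,-0.05,0,0,0,0],[0,0,-0.05,0,0,0,0],[0,0,-0.05,0,0,0,0]]]'
python3 -c "
from h import *
go([.5555,-.2605,.18],92.2)"
```

```text
time_s: 56.5
eef_pos: [0.3857, 0.1842, 0.2161]
tool_rot: [[-0.988, -0.157, -0.003], [-0.157, 0.988, -0.001], [0.003, -0.0, -1.0]]
ft_force: [0.5, -0.4, 0.1]
gripper_width: 0.086
grasp_force: 0.0
go [-0.1634 -0.7763  0.0599] [-0.0005 -0.0003  0.269 ]
```

```bash
python3 -m handwheel '[[[0,-0.1,0,0,0,0.029,1],[-0.02,-0.2,0,0,0,0.058,1],[-0.04,-0.3,0,0,0,0.087,1],[-0.07,-0.4,0,0,0,0.116,1],[-0.1,-0.5,0,0,0,0.145,1],[-0.13,-0.6,0,0,0,0.174,1],[-0.15,-0.7,0,0,0,0.203,1],[-0.163,-0.7763,0,0,0,0.232,1],[-0.163,-0.7763,0,0,0,0.261,1],[-0.163,-0.7763,0.04,0,0,0.269,1],[-0.163,-0.7763,0.1,0,0,0.269,1],[-0.163,-0.7763,0.14,0,0,0.269,1],[-0.163,-0.7763,0.17,0,0,0.269,1],[-0.163,-0.7763,0.19,0,0,0.269,1],[-0.163,-0.7763,0.2,0,0,0.269,1],[-0.163,-0.7763,0.203,0,0,0.269,1],[-0.163,-0.7763,0.203,0,0,0.269,1]]]' 100
python3 -m handwheel '[[[0,0,-0.1,0,0,0,1],[0,0,-0.2,0,0,0,1],[-0.15,0,-0.3,0,0,0,1],[-0.15,0,-0.3,0,0,0,1],[-0.15,0,-0.3,0,0,0,1]]]'
python3 - <<'E'
from h import *
f=ledge('top'); save(f,"t9.png")
X,ok=pts(f); x,y,z=X[...,0],X[...,1],X[...,2]
f2=vision.grab_frame("wrist"); X2,ok2=pts(f2)
k=pol(.175,YAW-45); x,y,z=X2[...,0],X2[...,1],X2[...,2]
m=ok2&(z>.08)&(z<.14)&(np.hypot(x-k[0],y-k[1])<.02); print("ko",m.sum(),np.percentile(z[m],[50,90]) if m.any() else 0)
X,ok=pts(f); x,y,z=X[...,0],X[...,1],X[...,2]; k=pol(.125,YAW+90)
m=ok&(z>.115)&(z<.16)&(np.hypot(x-k[0],y-k[1])<.03); print("pl",m.sum(),np.percentile(z[m],[50,90]) if m.any() else 0)
E
```

```text
time_s: 58.62
eef_pos: [0.5549, -0.2592, 0.096]
tool_rot: [[-0.038, 0.999, -0.003], [0.999, 0.038, 0.002], [0.002, -0.003, -1.0]]
ft_force: [-5.4, 2.4, 9.3]
gripper_width: 0.0001
grasp_force: 4.7
time_s: 59.25
eef_pos: [0.5607, -0.3535, 0.2769]
tool_rot: [[-0.035, 0.999, 0.003], [0.999, 0.035, -0.003], [-0.003, 0.003, -1.0]]
ft_force: [0.0, 0.1, -0.8]
gripper_width: -0.0003
grasp_force: 0.0
ledge top 773 s [-0.13743899  0.13826341]
-0.12 n [-0.0211  0.0217] mid 0.0003
-0.08 n [-0.0212  0.0219] mid 0.0003
-0.04 n [-0.0207  0.0221] mid 0.0007
0.04 n [-0.0213  0.022 ] mid 0.0003
0.12 n [-0.0211  0.022 ] mid 0.0004
cake s,n [ 0.0921 -0.0013] [48.6 47.6] [0.0849 0.089  0.0936]
cake s,n [ 0.0036 -0.0002] [44.6 50.4] [0.0845 0.0887 0.093 ]
ko 666 [0.09563287 0.09699152]
pl 97 [0.13598399 0.14024301]
```

View pics/t9.png

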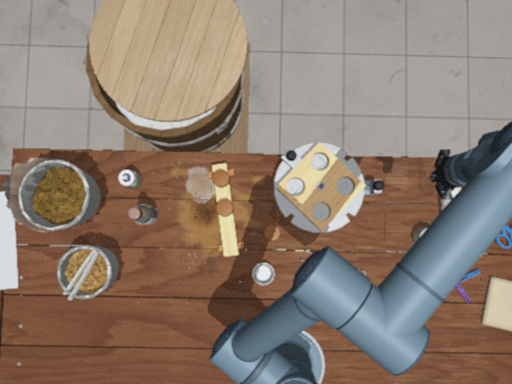

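The top view shows two cakes on the ledge at (221,177) and (225,207) and all pockets empty. The third is missing from about (229,237), so I'll look for it.

Run:
```python
from h import *
for c in ("scene","top","wrist"):
    f=vision.grab_frame(c); 
    if c!="top": save(f,c+"10.png")
    for d in vision.outline_of(f,"cake_0")[:5]:
        q,o=pts(f,d["region"]); print(c,round(d["p"],2),np.round(d["extent"]),np.round(np.median(q[o],0),3))
```

```text
scene 0.69 [240. 234.  17.  19.] [0.395 0.046 0.026]
scene 0.47 [235. 189.  12.  14.] [0.551 0.203 0.085]
scene 0.44 [218. 200.  17.  12.] [0.466 0.19  0.082]
scene 0.35 [292. 191.   7.  20.] [0.626 0.001 0.118]
top 0.81 [221. 178.  12.  18.] [0.567 0.212 0.089]
top 0.7 [226. 209.  19.  16.] [0.478 0.198 0.089]
top 0.45 [272. 233.  14.  16.] [0.41  0.055 0.028]
```

View pics/scene10.png

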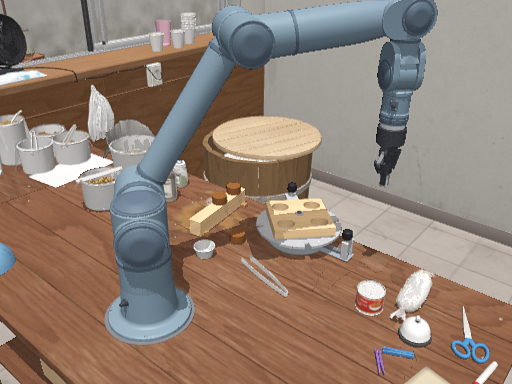

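The third cake is on the table at about (240,236) in the scene view, between the ledge and the mould. I'll move above it.

Run:
```python
from h import *
f=vision.grab_frame("top")
for d in vision.outline_of(f,"cake_0")[:5]:
        q,o=pts(f,d["region"]); print(round(d["p"],2),np.round(d["extent"]),np.round(np.median(q[o],0),3),np.round(np.percentile(q[o],[5,95],axis=0),3).tolist())
cv2.imwrite("pics/t11.png",cv2.resize(f["color"][170:300,180:330,::-1],None,fx=4,fy=4))
go([.44,.05,.28],180)
```

```text
0.83 [227. 208.  16.  15.] [0.481 0.197 0.089] [[0.46, 0.176, 0.082], [0.499, 0.218, 0.093]]
0.74 [220. 179.  14.  17.] [0.566 0.211 0.088] [[0.544, 0.191, 0.076], [0.588, 0.232, 0.094]]
0.68 [271. 234.  18.  17.] [0.409 0.057 0.029] [[0.388, 0.036, 0.022], [0.428, 0.076, 0.034]]
0.35 [292. 155.  11.   6.] [0.634 0.007 0.135] [[0.622, -0.007, 0.124], [0.648, 0.019, 0.141]]
go [ 0.6728 -0.1738 -0.0069] [ 0.000e+00 -1.000e-04 -2.438e-01]
```

View pics/t11.png

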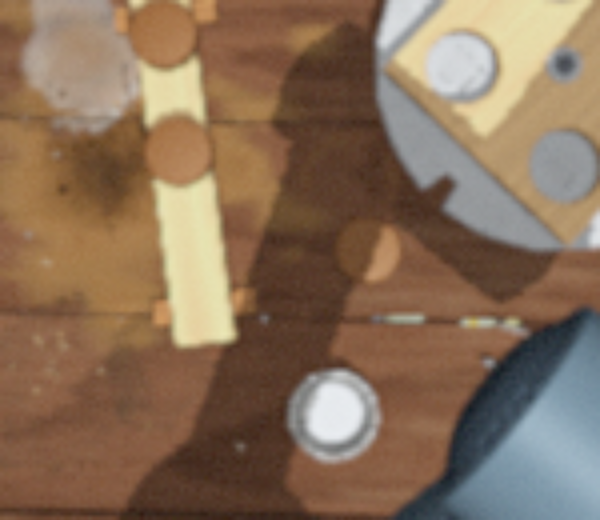

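It lies flat at about (0.409, 0.057), clear of its neighbours. I'll go above it and re-grip.

```bash
python3 -c "
from h import *
go([.437,.029,.24],135)"
```

```text
go [ 0.6379 -0.1802  0.0598] [-0.000e+00 -1.000e-04 -1.188e-01]
```

```bash
python3 -m handwheel '[[[0.09,-0.025,0,0,0,-0.02,0],[0.18,-0.05,0,0,0,-0.04,0],[0.27,-0.075,0,0,0,-0.06,0],[0.36,-0.1,0,0,0,-0.08,0],[0.45,-0.125,0,0,0,-0.1,0],[0.54,-0.15,0.03,0,0,-0.1188,0],[0.638,-0.18,0.06,0,0,-0.1188,0],[0.638,-0.18,0.06,0,0,-0.1188,0],[0.638,-0.18,0.06,0,0,-0.1188,0],[0.638,-0.18,0.06,0,0,-0.1188,0]]]' 60
python3 - <<'E'
from h import *
f=vision.grab_frame("wrist"); X,ok=pts(f); x,y,z=X[...,0],X[...,1],X[...,2]
m=ok&(z>.022)&(z<.04)&(np.hypot(x-.409,y-.057)<.05); c=rect(X[m][:,:2]); print(m.sum(),c,np.percentile(z[m],[10,50,90]))
go([*c[0],.0075],135)
E
```

```text
time_s: 61.0
eef_pos: [0.4386, 0.0273, 0.2405]
tool_rot: [[-0.705, 0.709, 0.002], [0.709, 0.705, -0.0], [-0.001, 0.001, -1.0]]
ft_force: [-0.5, -0.6, 0.4]
gripper_width: 0.0852
grasp_force: 0.0
1341 (array([0.4062063 , 0.05458267]), (50.3397331237793, 50.46366500854492), 45.4664306640625) [0.02895772 0.03015615 0.03117492]
go [ 0.0708 -0.0063  0.3881] [ 0.0001  0.0002 -0.0004]
```

```bash
python3 -m handwheel '[[[0.0708,-0.0063,0.09,0,0,0,0],[0.0708,-0.0063,0.18,0,0,0,0],[0.0708,-0.0063,0.27,0,0,0,0],[0.0708,-0.0063,0.33,0,0,0,0],[0.0708,-0.0063,0.37,0,0,0,0],[0.0708,-0.0063,0.386,0,0,0,0],[0.0708,-0.0063,0.386,0,0,0,0],[0.0708,-0.0063,0.386,0,0,0,0.3],[0.0708,-0.0063,0.386,0,0,0,1],[0.0708,-0.0063,0.386,0,0,0,1],[0.0708,-0.0063,0.386,0,0,0,1],[0.0708,-0.0063,0.386,0,0,0,1],[0.0708,-0.0063,0.386,0,0,0,1]]]' 60
python3 -m handwheel '[[[0,0,-0.07,0,0,0,1],[0,0,-0.15,0,0,0,1],[0,0,-0.23,0,0,0,1],[0,0,-0.3,0,0,0,1],[0,0,-0.3,0,0,0,1]]]'
python3 -c "
from h import *
go([*(L-.09*LE+.0005*LN),.19],189)"
```

```text
time_s: 62.68
eef_pos: [0.406, 0.0557, 0.0097]
tool_rot: [[-0.707, 0.708, 0.003], [0.708, 0.707, -0.0], [-0.002, 0.002, -1.0]]
ft_force: [-1.1, 0.1, 9.0]
gripper_width: 0.05
grasp_force: 60.9
time_s: 63.3
eef_pos: [0.4077, 0.0558, 0.1921]
tool_rot: [[-0.707, 0.707, 0.008], [0.707, 0.707, -0.0], [-0.006, 0.006, -1.0]]
ft_force: [-0.2, -0.4, -0.9]
gripper_width: 0.0497
grasp_force: 62.9
go [0.176  0.1272 0.0032] [ 0.0004  0.0013 -0.1501]
```

```bash
python3 -m handwheel '[[[0.06,0.04,0,0,0,-0.029,1],[0.12,0.08,0,0,0,-0.058,1],[0.176,0.1272,0,0,0,-0.087,1],[0.176,0.1272,0,0,0,-0.116,1],[0.176,0.1272,0,0,0,-0.145,1],[0.176,0.1272,0,0,0,-0.15,1],[0.176,0.1272,0,0,0,-0.15,1],[0.176,0.1272,0,0,0,-0.15,1]]]'
python3 - <<'E'
from h import *
f=ledge(); cv2.imwrite("pics/w12.png",f["color"][:,:,::-1]); go([*(L-.09*LE+.0005*LN),.069],189)
E
```

```text
time_s: 64.3
eef_pos: [0.3841, 0.1842, 0.1881]
tool_rot: [[-0.988, -0.154, -0.0], [-0.154, 0.988, -0.0], [0.0, 0.0, -1.0]]
ft_force: [-0.5, 0.1, -0.5]
gripper_width: 0.0501
grasp_force: 63.0
ledge wrist 3382 s [-0.14252043  0.06566907]
-0.12 n [-0.0207  0.0223] mid 0.0008
-0.08 n [-0.0204  0.022 ] mid 0.0008
0.04 n [-0.0202  0.0222] mid 0.001
0.08 n [-0.0204  0.0223] mid 0.001
go [-0.0049 -0.0004  0.1986] [ 0.     -0.     -0.0004]
```

View pics/w12.png

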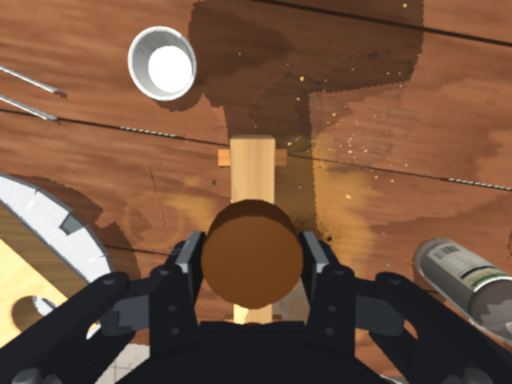

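The cake at (252,258) is level and centred over the ledge (columns 230-275). I'll lower it gently and release.

```bash
python3 -m handwheel '[[[-0.004,0,0.06,0,0,0,1],[-0.004,0,0.12,0,0,0,1],[-0.004,0,0.16,0,0,0,1],[-0.004,0,0.185,0,0,0,1],[-0.004,0,0.194,0,0,0,1],[-0.004,0,0.198,0,0,0,1],[-0.004,0,0.198,0,0,0,1]]]'
```

```text
time_s: 65.22
eef_pos: [0.3872, 0.1849, 0.0701]
tool_rot: [[-0.988, -0.155, 0.001], [-0.155, 0.988, 0.0], [-0.001, 0.0, -1.0]]
ft_force: [0.5, -0.1, 0.3]
gripper_width: 0.0503
grasp_force: 63.1
```

```bash
python3 -m handwheel '[[[0,0,0.002,0,0,0,1],[0,0,0.002,0,0,0,1],[0,0,0.002,0,0,0,0.25],[0,0,0.002,0,0,0,0.2],[0,0,0.002,0,0,0,0],[0,0,0.002,0,0,0,0],[0,0,0.002,0,0,0,0],[0,0,-0.06,0,0,0,0],[0,0,-0.15,0,0,0,0],[0,0,-0.24,0,0,0,0],[-0.1,0,-0.3,0,0,0,0],[-0.2,0,-0.3,0,0,0,0],[-0.2,0,-0.3,0,0,0,0],[-0.2,0,-0.3,0,0,0,0]]]'
python3 - <<'E'
from h import *
f=ledge(); save(f,"w13.png")
E
```

```text
time_s: 66.97
eef_pos: [0.5046, 0.2032, 0.2486]
tool_rot: [[-0.988, -0.156, -0.002], [-0.156, 0.988, -0.0], [0.002, -0.0, -1.0]]
ft_force: [-1.6, 0.5, -0.4]
gripper_width: 0.0857
grasp_force: 0.0
ledge wrist 3974 s [-0.1410969   0.13413424]
-0.12 n [-0.0205  0.0225] mid 0.001
-0.08 n [-0.0205  0.0223] mid 0.0009
-0.04 n [-0.0208  0.0225] mid 0.0009
0.04 n [-0.0203  0.0227] mid 0.0012
0.08 n [-0.0206  0.0221] mid 0.0008
0.12 n [-0.0203  0.0229] mid 0.0013
cake s,n [-0.0881  0.0007] [50.9 50.2] [0.0887 0.0903 0.0916]
cake s,n [0.0012 0.0008] [50.5 50.1] [0.0887 0.0902 0.0914]
cake s,n [0.089  0.0005] [50.8 50.4] [0.0882 0.09   0.0913]
```

View pics/w13.png

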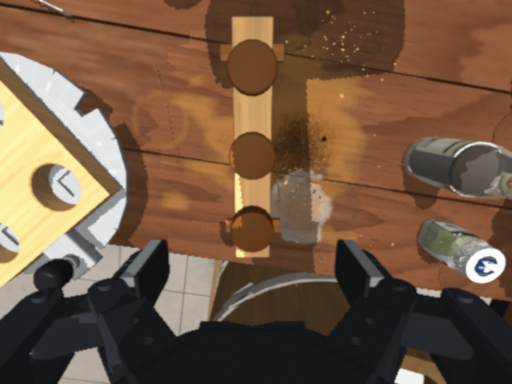

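All three cakes at (252,67), (252,156) and (252,228) are flat and centred on the ledge. The rod is down and the plunger is home, so I'll hand in.

```bash
python3 -c "
from h import *
print(ctrl.job_done())"
```

```text
the job is handed in; nothing more can be done
None
```

I handed the job in at about 67 s (the judge returned no verdict): all three loaded cakes lie flat on the ledge, within about 1 mm of its centre line by the last wrist view, with the rod down, the plunger home and the soy bottle upright; one cake ended up on the table after I placed it, and I put it back.

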